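# Wind up the slipper star wheel

### The arm

A 6-joint arm with a two-finger parallel gripper is mounted at the origin on the work surface. World frame = base frame: x ahead of the robot, y to its left, z up, the work surface at z = 0. Lengths are in m, angles in rad, forces in N, time in s.
With the tool pointing down it reaches from about 0.3 to 0.85 m from the base axis. Payload 5.4 kg.
Tool frame: the origin (TCP) lies at the very end of the fingers, on their centre line; the grasp point (between the pads) lies 19 mm behind it; z points along the fingers, y is the direction in which the jaws open and shut (so a half turn about z gives the same grasp; the last joint's range is limited). The gripper opens to 85 mm and grips with 20 to 120 N. Pads are 22 mm wide; open, the fingers measure 114 mm over their backs; the gripper's body (76 mm by 85 mm) begins 54 mm behind the grasp point. The pads swing forward as they close: fully open they stand 13 mm farther back than shut.
Start: joints at [-1.403, 0.158, 1.597, -0, 1.386, -0.21], TCP at [0.212, -0.534, 0.231] pointing down, gripper open.
Joint ranges: [-2.91, 2.91], [-0.94, 2.29], [0.18, 2.7], [-1.29, 4.43], [0.17, 2.64], [-3, 3]. Speed limits (rad/s): [2.57, 2.57, 3.14, 3.14, 3.14, 3.14].

### API

Orientations are given as a unit quaternion [w, x, y, z].
In Python, from cell import * gives the robot as it stands.
- The arm moves only by the tool jog_arm, never from a script. Its argument "moves" is a list of rows, each a list of 5 numbers: the finger opening in m, from 0 to 0.0854, then the shift along the tool's x, y, z in m, then the turn about the tool's z in rad. A call has 1 to 8 rows; each row is the pose to reach, as a shift and turn from the pose commanded when the call began, along the tool's axes at that moment; what a row does not reach only later rows make up. A row lasts 1/8 s, in which the tool goes at most 62.5 mm and 10.7 degrees, less where a joint would pass 70% of its speed; a pose out of reach is approached as far as the arm can. A call with a gripper value outside its range is refused whole. The fingers move at their own pace and stop on an object; "newtons" is the grip in N (left out, the last holds). Time passes only in rows, so rows that repeat a pose let the fingers close. It gives the time, the measured TCP pose, the force and the opening at its end, in the units of the state.
- sense(): the state, without advancing time (a new reading comes with each control period).
- grab_frame(name): name is "scene" or "top"; returns (picture, depth): 384x512x3 uint8, red, green, blue; 384x512 float32, m along the optical axis (not along the pixel's ray), 0 where there is no reading.
- camera_model(name): a dict with "fx", "fy", "cx", "cy" (pixels), "view" (4x4, takes a point from world to camera coordinates). Camera axes: x right, y down, z forward; pixel columns grow to the right and rows downward; lengths in m; the calibration is good to about 2 mm. A picture is of the moment at which its call begins. camera_model takes no time and is no camera call.
- hand_in(): hands the job in, once; it reports no verdict.
Trained networks look in the newest picture that a camera, given by its name, has taken for a name from the list of things; names that differ only in an ending like _2 or _b are one class to them, and where a whole thing is asked for, a point or a joint stands for the part that bears it (a point fixed in the world has none). Each returns a list of dicts, best first, with "confidence" (0 to 1); they miss things now and then, are a little off and sometimes report something else, mostly with a low value. They report only what shows in the picture. A call takes as long as a camera call. They do not tell look-alikes from the thing itself.
- masks_of(camera, label): "region" (384x512 bool, what is visible of it) and "bbox" ([left, top, right, bottom] in pixels, round what is visible of it).
- tip_of(camera, label): "centre" ([column, row] in pixels: a listed point, or the origin of a listed thing).
The state is a dict: "t": time; "joints": joint angles; "dq": joint speeds; "joint_torque": joint torques, N m; "tcp_pos": TCP position; "tcp_rot": TCP orientation; "contact_force": force on the tool from outside, world axes, zero at the start; "torque": the same for the moment, N m; "opening": opening from 0.0 (shut) to 1.0 (fully open).
Only numpy, scipy, OpenCV 4.12 (cv2) and the standard library are available. Lean on these libraries where they do the work, as an engineer would, in place of code of your own. Each camera call takes 0.05 s, during which the arm holds its last target. There are 200 camera calls.

### The job

Take the slim yellow-capped driver from the stand and, working its tip through the narrow slot on top of the slipper unit, push the star wheel round tooth by tooth towards the slot's left end as seen from the robot until the red dial hand rests in the green band, never past it. Feel for the gaps between the teeth and work gently, without forcing wheel or housing. Then put the driver back into the stand, fully home and upright, let go, and leave everything else where it is.

Things in the scene. Friction and masses are not known exactly. Their poses are not given: they have to be found in the camera images.
- slot (a point): Centre of the mouth of the vertical slot, 23 mm long (along y) and 9 mm wide (along x), in the unit's flat 4 mm aluminium top plate, 76 mm above the table. x points out of the white dial side, away from the robot, y along the slot to the robot's left, z up; turned up to 0.35 rad. The driver tip meets a tooth crown 8 to 11 mm below the mouth; in a gap it goes on to 14 to 18 mm.
- wheel (a joint): Turn of the red hand (and brass star wheel) on the dial, rad; band 1.28 to 1.62, middle 1.45; starts 0.05 to 0.6. Grows as teeth under the slot go to +y (hand clockwise facing the dial). 12 straight teeth 4.5 mm thick, 0.524 apart, outer radius 30, root 19. The dial face is turned differently each time, so the reading does NOT tell where the teeth stand: feel. Stiff (5 N at the teeth), stays put.
- driver_grip (a point): Point on the axis of the slim driver with the yellow cap, 105 mm above its tip, near the middle of its round grey handle (diameter 18 mm, from 65 to 145 mm above the tip). z points from the tip to the cap. 60 g.
- driver_tip (a point): Tip of the yellow-capped driver's round steel shaft, diameter 5 mm with a ball end, 65 mm long from the handle's shoulder. In the stand the shoulder rests on the stand's top and the tip is 10 mm above the table.
- stand: Black plastic tool stand, fixed, 60 x 160 mm, 75 mm high, origin at the centre of its underside, row of holes along its y, z up. Three square 10 mm through holes on its long middle line at y = -50, 0 and +50 mm, each holding a driver; which hole the yellow-capped one is in changes.
- driver_b: A black-capped driver with a thicker shaft (8 mm), in the stand; stays there. Origin at its tip.
- driver_c: The other black-capped driver (8 mm shaft), in the stand; stays there. Origin at its tip.
- unit: Slipper unit, bolted down: grey box 60 x 100 x 76 mm, aluminium top plate, motor towards the robot. Origin on the table under the slot centre, axes as the slot. The star wheel's axis runs along x, 38 mm below the slot's mouth, straight under its centre. Wheel and housing are delicate: more than 20 N on either (a tip pushed hard onto a tooth crown, the plate or the slot's end) damages them.
- wing: Bystander: clear rear wing 70 x 165 x 35 mm.
- weight: Bystander: small brass chassis weight 35 x 22 x 10 mm.
- gauge: Bystander: aluminium camber gauge 90 x 30 x 50 mm.
- pliers: Bystander: blue-handled pliers, 150 mm long.
- tyre: Bystander: black tyre, diameter 112 mm, 48 mm high.
- damper: Bystander: damper with red spring, 90 mm long.
There are look-alikes about, which are no part of the job. Of the things that look like the part that bears wheel, the smaller one is meant.

How it is judged:
By the outcome, as a careful person would: the job done as asked, in the order asked, and still so for the second after the job is handed in, with the robot touching nothing.
It also fails if it takes over 67 s, if anything falls off the work surface, if the arm or the gripper's body presses on something with over 40 N, if the wrist force passes 120 N, or if a joint passes its speed limit or range.

## Working session

There is one attempt and no reset: what is moved stays moved. The work goes in short steps, Python scripts to look and compute and a tool call to move; the robot and the scene stay as the last step left them, time stands still between calls to the robot, and variables do not carry over. Pictures are saved under pics/ and viewed, about 8 in all and at most 12, crops included, and the job is handed in when it is done.

Besides the shell and the picture viewer there is one more tool, called after "Emit:" as name([rows], argument=value, ...), one row to a line, values as JSON. jog_arm: Moves the arm, as the interface text tells. Its arguments: {"type":"object","properties":{"moves":{"type":"array","items":{"type":"array","items":{"type":"number"}}},"newtons":{"type":"number"}},"required":["moves"]}

```bash
ls; mkdir -p pics
cat > h.py <<'E'
from cell import *
import numpy as np, cv2
def frame(n):
    p,d=grab_frame(n); return p,d,camera_model(n)
def world(m,d,u,v):
    u=np.asarray(u,float);v=np.asarray(v,float)
    z=d[np.round(v).astype(int),np.round(u).astype(int)]
    c=np.stack([(u-m['cx'])/m['fx']*z,(v-m['cy'])/m['fy']*z,z,np.ones_like(z)],-1)
    return (c@np.linalg.inv(np.array(m['view'])).T)[...,:3]
def onplane(m,u,v,h):
    V=np.linalg.inv(np.array(m['view'])); o=V[:3,3]; r=V[:3,:3]@np.array([(u-m['cx'])/m['fx'],(v-m['cy'])/m['fy'],1])
    return o+r*(h-o[2])/r[2]
def pix(m,p):
    c=(np.array(m['view'])@np.append(p,1)); return m['fx']*c[0]/c[2]+m['cx'],m['fy']*c[1]/c[2]+m['cy']
E
python3 - <<'E'
from h import *
s=sense(); print(s['t'],s['tcp_pos'],s['tcp_rot'],s['contact_force'])
for n in("scene","top"):
    p,d,m=frame(n); cv2.imwrite(f'pics/{n}0.png',cv2.cvtColor(cv2.resize(p,(800,600)),cv2.COLOR_RGB2BGR))
    print(n,m['fx'],np.linalg.inv(m['view'])[:3].round(3).tolist())
    for l in ['slot','driver_grip','driver_tip','stand','unit','wheel']:
        for r in tip_of(n,l)[:4]:
            u,v=r['centre'];print(l,round(r['confidence'],2),np.round([u,v]),world(m,d,u,v).round(3))
    for l in ['stand','unit','driver_grip','wheel']:
        for r in masks_of(n,l)[:4]: print('mask',l,round(r['confidence'],2),np.round(r['bbox']),r['region'].sum())
E
```

```text
pics
0.0 [ 0.2119799  -0.53385648  0.23031866] [-9.39249393e-04  9.82211680e-01  1.87774686e-01  2.89873523e-05] [-0.61120005 -0.38397832 -0.3118922 ]
scene 374.7552878632093 [[-0.019, 0.744, -0.668, 1.243], [1.0, 0.025, -0.001, 0.016], [0.016, -0.668, -0.744, 0.862]]
slot 0.79 [206. 180.] [ 0.511 -0.11   0.076]
driver_grip 0.63 [306. 169.] [0.511 0.171 0.134]
driver_tip 0.73 [297. 199.] [0.53  0.157 0.027]
stand 0.71 [302. 198.] [0.535 0.168 0.039]
unit 0.64 [200. 200.] [ 0.554 -0.123  0.041]Traceback (most recent call last):
  File "<stdin>", line 7, in <module>
ValueError: it knows: damper, driver, driver_grip, driver_tip, gauge, pliers, slot, stand, tyre, unit, weight, wing
```

Run:
```python
from h import *
for n in("scene","top"):
    p,d,m=frame(n); cv2.imwrite(f'pics/{n}0.png',cv2.cvtColor(cv2.resize(p,(800,600)),cv2.COLOR_RGB2BGR)); np.savez(f'{n}0.npz',p=p,d=d)
    print(n,m['fx'],np.linalg.inv(m['view'])[:3].round(3).tolist())
    for l in ['slot','driver_grip','driver_tip','stand','unit']:
        for r in tip_of(n,l)[:4]:
            u,v=r['centre'];print(l,round(r['confidence'],2),np.round([u,v]),world(m,d,u,v).round(3))
    for l in ['stand','unit','driver']:
        for r in masks_of(n,l)[:4]: print('mask',l,round(r['confidence'],2),np.round(r['bbox']),r['region'].sum())
```

```text
scene 374.7552878632093 [[-0.019, 0.744, -0.668, 1.243], [1.0, 0.025, -0.001, 0.016], [0.016, -0.668, -0.744, 0.862]]
slot 0.92 [203. 180.] [ 0.508 -0.117  0.073]
driver_grip 0.59 [307. 169.] [0.51  0.173 0.13 ]
stand 0.73 [301. 199.] [0.534 0.166 0.03 ]
unit 0.89 [201. 197.] [ 0.556 -0.12   0.053]
mask stand 0.72 [271. 173. 332. 213.] 1609
mask unit 0.59 [179. 167. 227. 215.] 1374
mask driver 0.71 [284. 156. 292. 181.] 151
mask driver 0.58 [317. 163. 330. 185.] 144
mask driver 0.19 [302. 157. 308. 182.] 156
top 408.8263538156307 [[0.01, -0.997, 0.078, 0.446], [-1.0, -0.009, 0.02, -0.015], [-0.019, -0.078, -0.997, 1.188]]
slot 0.72 [294. 193.] [ 0.521 -0.121  0.066]
driver_grip 0.51 [185. 198.] [0.499 0.164 0.156]
driver_grip 0.46 [217. 128.] [0.714 0.1   0.005]
driver_tip 0.28 [209. 202.] [0.493 0.11  0.088]
stand 0.84 [190. 201.] [0.496 0.165 0.072]
stand 0.35 [384. 211.] [ 0.476 -0.381  0.014]
unit 0.96 [290. 195.] [ 0.516 -0.11   0.078]
mask stand 0.89 [158. 181. 221. 218.] 1131
mask stand 0.34 [163. 190. 172. 197.] 71
mask unit 0.75 [265. 173. 324. 223.] 1827
mask driver 0.62 [162. 187. 174. 200.] 96
mask driver 0.38 [201. 199. 210. 204.] 48
```

View pics/scene0.png

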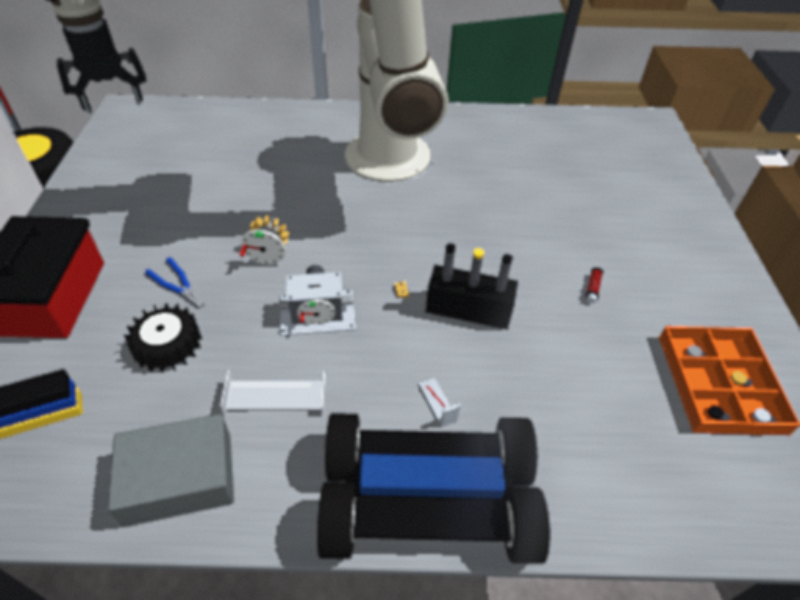

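View pics/top0.png

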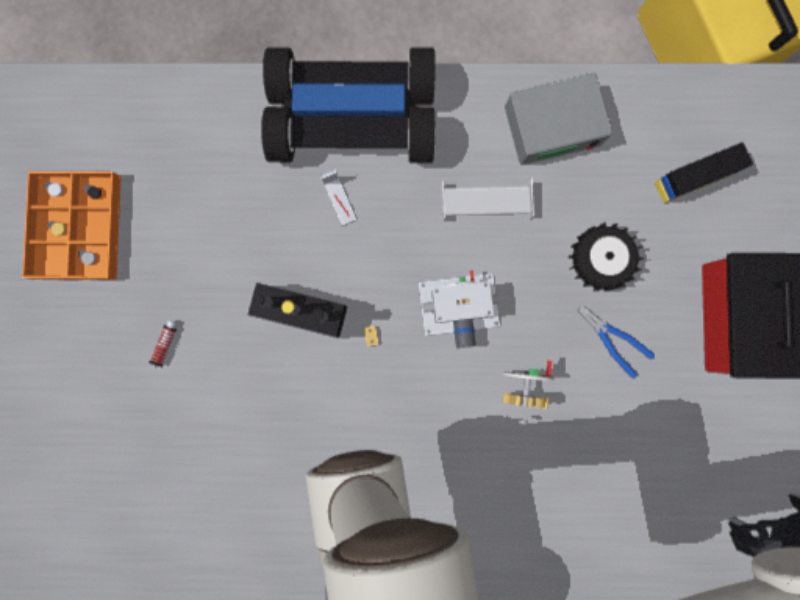

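The scene shows the unit at scene (320,300) (800×600 scale), its slot in the top view at about (463,301), and the yellow driver in the stand's middle hole. I'll look closer with crops.

Run:
```python
from h import *
S=np.load('scene0.npz');T=np.load('top0.npz')
a=cv2.resize(S['p'][160:220,172:232],(400,400),interpolation=cv2.INTER_CUBIC)
b=cv2.resize(T['p'][165:225,262:322],(400,400),interpolation=cv2.INTER_CUBIC)
c=cv2.resize(T['p'][175:221,155:225],(400,263),interpolation=cv2.INTER_CUBIC)
e=cv2.resize(S['p'][150:216,265:340],(400,263*4//3),interpolation=cv2.INTER_CUBIC)[:200]
e=cv2.resize(S['p'][152:202,265:340],(400,200),interpolation=cv2.INTER_CUBIC)
im=np.zeros((600,800,3),np.uint8);im[:400,:400]=a;im[:400,400:]=b;im[400:,:400]=c[:200];im[400:,400:]=e
cv2.imwrite('pics/crop1.png',cv2.cvtColor(im,cv2.COLOR_RGB2BGR))
m=camera_model('top');ms=camera_model('scene')
# yellow cap
for n,I,mm in(('top',T,m),('scene',S,ms)):
    h=cv2.cvtColor(I['p'],cv2.COLOR_RGB2HSV); k=(h[...,0]>22)&(h[...,0]<34)&(h[...,1]>150)&(h[...,2]>120)
    box=(slice(175,221),slice(155,225)) if n=='top' else (slice(150,190),slice(270,340))
    q=np.zeros_like(k);q[box]=k[box];v,u=np.nonzero(q);print(n,'cap',u.mean(),v.mean(),len(u),np.median(world(mm,I['d'],u,v),0).round(4), onplane(mm,u.mean(),v.mean(),.16).round(4))
# stand top from depth, unit top
vv,uu=np.mgrid[160:230,150:330];W=world(m,T['d'],uu,vv)
for name,(z0,z1),xr,yr in(('stand',(.066,.083),(.42,.6),(.06,.26)),('unit',(.068,.084),(.44,.6),(-.2,-.04))):
    k=(W[...,2]>z0)&(W[...,2]<z1)&(W[...,0]>xr[0])&(W[...,0]<xr[1])&(W[...,1]>yr[0])&(W[...,1]<yr[1])
    P=W[k];r=cv2.minAreaRect((P[:,:2]*1000).astype(np.float32));print(name,len(P),np.median(P[:,2]).round(4),r,P.mean(0).round(4))
```

```text
top cap 184.23076923076923 194.6153846153846 13 [0.5115 0.174  0.1386] [0.5086 0.1648 0.16  ]
scene cap 305.8333333333333 162.125 24 [0.5085 0.1676 0.1548] [0.5129 0.1661 0.16  ]
stand 1066 0.0749 ((504.58270263671875, 167.1769561767578), (160.53823852539062, 59.9139289855957), 76.27173614501953) [0.5035 0.164  0.0749]
unit 815 0.076 ((527.9714965820312, -124.01416015625), (73.2970962524414, 100.47694396972656), 7.379300117492676) [ 0.5225 -0.1245  0.076 ]
```

View pics/crop1.png

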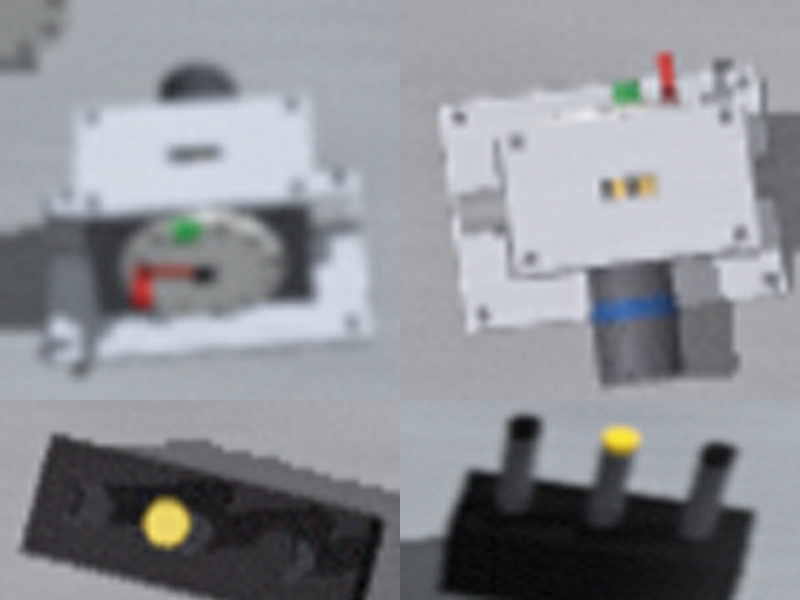

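```bash
cat >> h.py <<'E'
from scipy.spatial.transform import Rotation as R
def go(tgt,yaw=None):
    s=sense(); q=s['tcp_rot']; r=R.from_quat([q[1],q[2],q[3],q[0]]); M=r.as_matrix()
    psi=np.arctan2(M[1,0],M[0,0]); d=M.T@(np.array(tgt)-s['tcp_pos'])
    print('t',round(s['t'],2),'tcp',s['tcp_pos'].round(4),'yaw',round(psi,3),'F',np.round(s['contact_force'],1),'shift',d.round(4),'turn',None if yaw is None else round(-(yaw-psi),3),'open',round(s['opening'],3))
E
python3 - <<'E'
from h import *
S=np.load('scene0.npz');T=np.load('top0.npz')
m=camera_model('top');ms=camera_model('scene')
for n,I,mm,(r0,r1,c0,c1) in(('top',T,m,(189,198,289,305)),('scene',S,ms,(180,186,194,209))):
    g=I['p'][r0:r1,c0:c1].astype(float); bg=np.median(g.reshape(-1,3),0); w=np.abs(g-bg).sum(2); w[w<60]=0
    vv,uu=np.mgrid[r0:r1,c0:c1]; u=(w*uu).sum()/w.sum();v=(w*vv).sum()/w.sum(); ex=uu[w>60];print(n,u,v,ex.min(),ex.max(),onplane(mm,u,v,.0745).round(4))
    if n=='scene': print(w.astype(int))
vv,uu=np.mgrid[160:235,255:330];W=world(m,T['d'],uu,vv)
k=((W[...,2]>.072)&(W[...,2]<.08)).astype(np.uint8); k=cv2.morphologyEx(k,cv2.MORPH_OPEN,np.ones((5,5),np.uint8))
c=max(cv2.findContours(k,0,1)[0],key=cv2.contourArea)[:,0]+[255,160]
P=np.array([onplane(m,u,v,.076)[:2]*1000 for u,v in c],np.float32);r=cv2.minAreaRect(P);print(r)
b=P[P[:,0]<r[0][0]]; 
e=[p for p in b if abs(p[1]+124)<38 and p[0]<r[0][0]-18]; e=np.array(e);print(len(e),np.polyfit(e[:,1],e[:,0],1))
go([.508,.165,.20],np.pi/180*(-13.7))
E
```

```text
top 295.6210026820714 192.5399216009903 292 300 [ 0.5223 -0.1243  0.0745]
scene 200.63003216147277 182.59775978706887 197 205 [ 0.5188 -0.1237  0.0745]
[[  0   0   0   0   0   0   0   0   0   0   0   0   0   0   0]
 [  0   0   0   0   0   0  62  67  75  81  62   0   0   0   0]
 [  0   0   0 115 193 221 228 229 235 234 178  70   0   0   0]
 [  0   0   0 158 247 279 280 240 223 212 152  63   0   0   0]
 [  0   0   0  76 119 134 115  81  65   0   0   0   0   0   0]
 [  0   0   0   0   0   0   0   0   0   0   0   0   0   0   0]]
((519.4181518554688, -106.08928680419922), (51.809574127197266, 54.29231262207031), 0.49920251965522766)
19 [5.33607092e-03 4.96358638e+02]
t 1.2 tcp [ 0.2121 -0.5344  0.2313] yaw 0.378 F [-0.3  0.6 -0.9] shift [ 0.5331 -0.541   0.0313] turn 0.617 open 0.999
```

Emit:
jog_arm([
  [0.036,0.067,-0.068,0.004,0.077],
  [0.036,0.133,-0.135,0.008,0.154],
  [0.036,0.2,-0.203,0.012,0.231],
  [0.036,0.267,-0.27,0.016,0.309],
  [0.036,0.333,-0.338,0.02,0.386],
  [0.036,0.4,-0.406,0.023,0.463],
  [0.036,0.467,-0.473,0.027,0.54],
  [0.036,0.533,-0.541,0.031,0.617],
], newtons=80)

```text
t: 2.2
tcp_pos: [0.4075, -0.0726, 0.2112]
tcp_rot: [0.0, 0.993, -0.121, 0.001]
contact_force: [1.0, -0.4, -0.1]
opening: 0.421
```

Run:
```python
from h import *
go([.508,.165,.20],np.pi/180*(-13.7))
```

```text
t 2.2 tcp [ 0.4075 -0.0726  0.2112] yaw -0.242 F [ 1.  -0.4 -0.1] shift [ 0.0406 -0.2547  0.0112] turn -0.003 open 0.421
```

Emit:
jog_arm([
  [0.036,0.01,-0.055,0.003,0],
  [0.036,0.02,-0.11,0.006,0],
  [0.036,0.03,-0.17,0.009,0],
  [0.036,0.041,-0.23,0.011,0],
  [0.036,0.041,-0.255,0.011,0],
  [0.036,0.041,-0.255,0.011,0],
])

```text
t: 2.95
tcp_pos: [0.5071, 0.165, 0.1996]
tcp_rot: [0.0, 0.993, -0.118, -0.0]
contact_force: [0.4, -1.7, -0.6]
opening: 0.419
```

Run:
```python
from h import *
go([.508,.165,.10],np.pi/180*(-13.7))
p,d,m=frame('scene');go([.508,.165,.10])
cv2.imwrite('pics/g1.png',cv2.cvtColor(cv2.resize(p[100:220,240:400],(800,600),interpolation=cv2.INTER_CUBIC),cv2.COLOR_RGB2BGR))
```

```text
t 2.95 tcp [0.5071 0.165  0.1996] yaw -0.236 F [ 0.4 -1.7 -0.6] shift [ 0.0009 -0.0002  0.0996] turn 0.003 open 0.419
t 3.0 tcp [0.507  0.1638 0.1996] yaw -0.238 F [ 0.1 -0.8  0. ] shift [ 0.0008 -0.0014  0.0996] turn None open 0.422
```

View pics/g1.png

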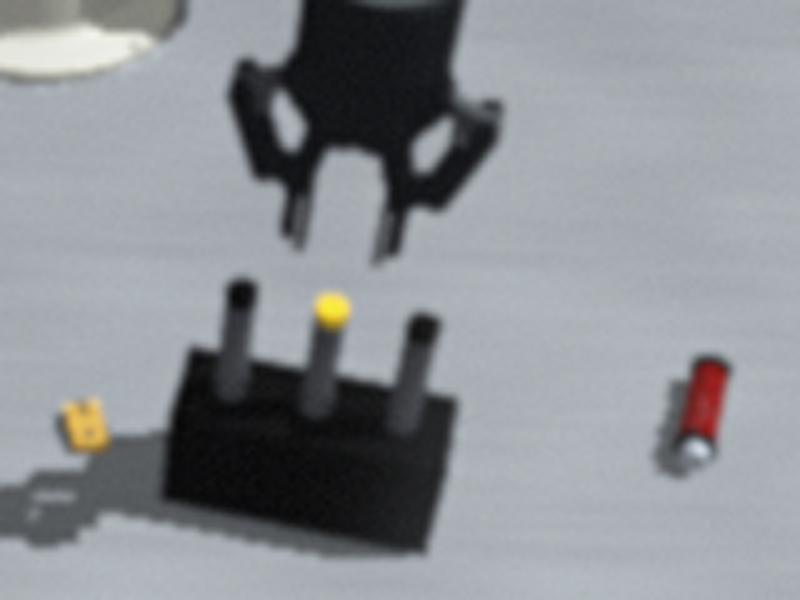

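The jaws' knuckles would hit the neighbouring drivers here (knuckles span (235..500) px against caps at 240 and 425). I'll turn the jaws across the row.

Emit:
jog_arm([
  [0.06,0,0,0,-0.18],
  [0.06,0,0,0,-0.36],
  [0.06,0,0,0,-0.54],
  [0.06,0,0,0,-0.72],
  [0.06,0,0,0,-0.9],
  [0.06,0,0,0,-1.08],
  [0.06,0,0,0,-1.26],
  [0.06,0,0,0,-1.44],
])

```text
t: 4.0
tcp_pos: [0.507, 0.162, 0.2]
tcp_rot: [0.0, 0.824, 0.567, -0.0]
contact_force: [-0.6, 0.2, -0.2]
opening: 0.701
```

Emit:
jog_arm([
  [0.06,0,0,0,-0.13],
  [0.06,0,0,0,-0.13],
])

```text
t: 4.25
tcp_pos: [0.507, 0.1623, 0.1999]
tcp_rot: [0.0, 0.788, 0.616, -0.0]
contact_force: [-0.5, -0.2, -0.1]
opening: 0.698
```

Run:
```python
from h import *
go([.508,.165,.10],1.332)
```

```text
t 4.25 tcp [0.507  0.1623 0.1999] yaw 1.328 F [-0.5 -0.2 -0.1] shift [0.0029 0.0003 0.0999] turn -0.004 open 0.698
```

Emit:
jog_arm([
  [0.06,0.003,0,0.02,0],
  [0.06,0.003,0,0.05,0],
  [0.06,0.003,0,0.08,0],
  [0.06,0.003,0,0.1,0],
  [0.06,0.003,0,0.1,0],
])

```text
t: 4.88
tcp_pos: [0.5063, 0.1657, 0.0982]
tcp_rot: [-0.001, 0.788, 0.616, -0.002]
contact_force: [-0.6, 0.2, 0.5]
opening: 0.707
```

Emit:
jog_arm([
  [0.0,0,0,0,0],
  [0.0,0,0,0,0],
  [0.0,0,0,0,0],
  [0.0,0,0,0,0],
  [0.0,0,0,0,0],
  [0.0,0,0,0,0],
], newtons=100)

```text
t: 5.62
tcp_pos: [0.5074, 0.1669, 0.101]
tcp_rot: [-0.0, 0.787, 0.617, -0.0]
contact_force: [-4.4, 0.4, 6.6]
opening: 0.186
```

Emit:
jog_arm([
  [0.0,0,0,-0.01,0],
  [0.0,0,0,-0.04,0],
  [0.0,0,0,-0.08,0],
  [0.0,0,0,-0.11,0],
  [0.0,0,0,-0.11,0],
])

```text
t: 6.25
tcp_pos: [0.5102, 0.1667, 0.2136]
tcp_rot: [0.002, 0.787, 0.617, 0.003]
contact_force: [0.3, -0.2, -1.7]
opening: 0.187
```

Run:
```python
from h import *
p,d,m=frame('scene');go([.5215,-.124,.21],.12)
cv2.imwrite('pics/g2.png',cv2.cvtColor(cv2.resize(p[90:210,240:400],(800,600),interpolation=cv2.INTER_CUBIC),cv2.COLOR_RGB2BGR))
```

```text
t 6.3 tcp [0.5088 0.1666 0.2112] yaw 1.331 F [-0.2  0.5 -1.4] shift [-0.2792  0.0815  0.0011] turn 1.211 open 0.184
```

View pics/g2.png

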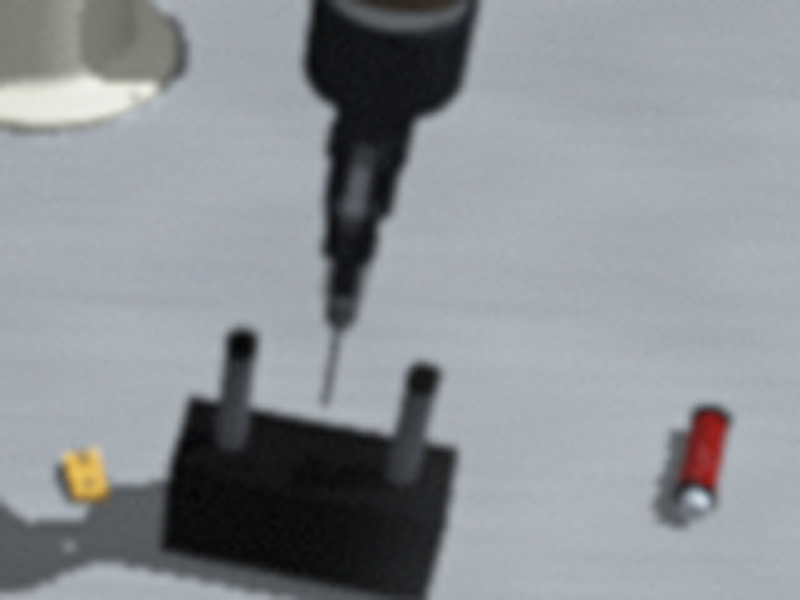

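Tip at crop (326,403), hanging straight and clear of the stand; I lift over the caps and carry it to the slot.

Emit:
jog_arm([
  [0.0,0,0,-0.05,0.1],
  [0.0,-0.02,0.006,-0.06,0.25],
  [0.0,-0.06,0.018,-0.06,0.42],
  [0.0,-0.1,0.03,-0.06,0.59],
  [0.0,-0.145,0.042,-0.06,0.76],
  [0.0,-0.19,0.055,-0.06,0.93],
  [0.0,-0.235,0.068,-0.06,1.08],
  [0.0,-0.279,0.0815,-0.06,1.211],
])

```text
t: 7.3
tcp_pos: [0.5198, -0.1251, 0.2678]
tcp_rot: [-0.001, 0.998, 0.057, -0.001]
contact_force: [1.0, 1.0, -1.2]
opening: 0.185
```

Run:
```python
from h import *
m=camera_model('scene');print('tip at stand',onplane(m,304.7,170.1,.12))
go([.5215,-.124,.185],.12)
```

```text
tip at stand [0.50339133 0.16884532 0.12      ]
t 7.3 tcp [ 0.5198 -0.1251  0.2678] yaw 0.115 F [ 1.   1.  -1.2] shift [ 0.002  -0.0008  0.0828] turn -0.005 open 0.185
```

Emit:
jog_arm([
  [0.0,0.002,-0.001,0.04,-0.005],
  [0.0,0.002,-0.001,0.075,-0.005],
  [0.0,0.002,-0.001,0.083,-0.005],
  [0.0,0.002,-0.001,0.083,-0.005],
])

```text
t: 7.8
tcp_pos: [0.5222, -0.1223, 0.1863]
tcp_rot: [-0.0, 0.998, 0.062, -0.001]
contact_force: [-0.2, 0.3, -0.4]
opening: 0.188
```

Run:
```python
from h import *
p,d,m=frame('scene');go([.5215,-.124,.18],.12);np.savez('s2.npz',p=p,d=d)
for q in([.5215,-.124,.094],[.5215,-.124,.076]): print(pix(m,q))
a=cv2.resize(p[140:220,160:240],(600,600),interpolation=cv2.INTER_CUBIC)
cv2.imwrite('pics/g3.png',cv2.cvtColor(a,cv2.COLOR_RGB2BGR))
```

```text
t 7.85 tcp [ 0.523  -0.1227  0.1875] yaw 0.125 F [ 1.2 -0.7 -0.3] shift [-0.0017  0.0011  0.0075] turn 0.005 open 0.184
(np.float64(199.8664437150331), np.float64(178.57754851420964))
(np.float64(200.38376887636045), np.float64(182.92197158226682))
```

View pics/g3.png

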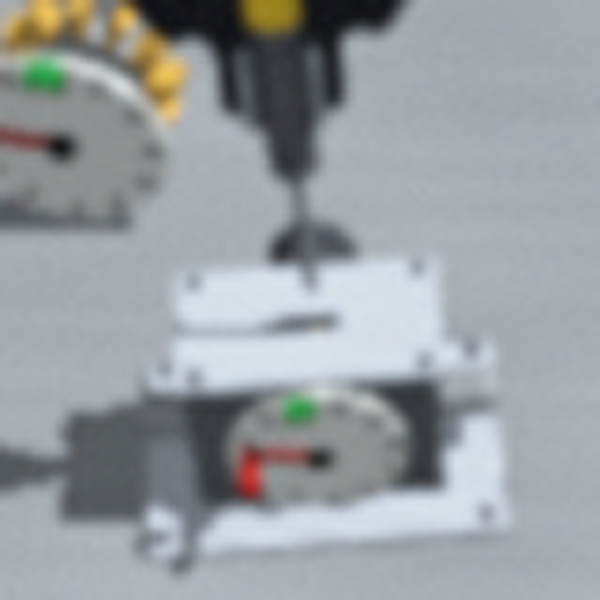

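Tip at crop (311,290), slot spanning (275–340, 322), hand at left (≈250–320,455), band at (300,410). Tip is nearly above the slot; I'll approach and feel.

Emit:
jog_arm([
  [0.0,-0.0015,0.001,0.008,0.005],
  [0.0,-0.0015,0.0015,0.0155,0.005],
  [0.0,-0.0015,0.0015,0.0155,0.005],
  [0.0,-0.0015,0.0015,0.0155,0.005],
], newtons=120)

```text
t: 8.35
tcp_pos: [0.5214, -0.1243, 0.1714]
tcp_rot: [0.0, 0.998, 0.06, 0.0]
contact_force: [-0.2, -0.5, 0.0]
opening: 0.18
```

Emit:
jog_arm([
  [0.0,0,0,0.001,0],
  [0.0,0,0,0.002,0],
  [0.0,0,0,0.003,0],
  [0.0,0,0,0.004,0],
])

```text
t: 8.85
tcp_pos: [0.5212, -0.1243, 0.1672]
tcp_rot: [-0.0, 0.998, 0.06, -0.0]
contact_force: [-0.3, 1.0, -1.3]
opening: 0.181
```

Run:
```python
from h import *
go([.5215,-.1245,.167],.12)
```

```text
t 8.85 tcp [ 0.5212 -0.1243  0.1672] yaw 0.12 F [-0.3  1.  -1.3] shift [0.0002 0.0002 0.0002] turn -0.0 open 0.181
```

Emit:
jog_arm([
  [0.0,0,0,0.001,0],
  [0.0,0,0,0.002,0],
  [0.0,0,0,0.002,0],
])

```text
t: 9.22
tcp_pos: [0.5212, -0.1242, 0.1651]
tcp_rot: [-0.0, 0.998, 0.06, -0.0]
contact_force: [-0.7, -0.0, -1.4]
opening: 0.181
```

Emit:
jog_arm([
  [0.0,0,0,0.001,0],
  [0.0,0,0,0.002,0],
  [0.0,0,0,0.002,0],
])

```text
t: 9.6
tcp_pos: [0.5212, -0.1243, 0.1631]
tcp_rot: [-0.0, 0.998, 0.06, -0.0]
contact_force: [0.1, 0.3, -1.3]
opening: 0.178
```

Emit:
jog_arm([
  [0.0,0,0,0.001,0],
  [0.0,0,0,0.002,0],
  [0.0,0,0,0.003,0],
  [0.0,0,0,0.003,0],
])

```text
t: 10.1
tcp_pos: [0.5212, -0.1243, 0.1601]
tcp_rot: [-0.0, 0.998, 0.06, -0.0]
contact_force: [-0.1, 0.1, -1.1]
opening: 0.184
```

Emit:
jog_arm([
  [0.0,0,0,0.001,0],
  [0.0,0,0,0.001,0],
])

```text
t: 10.35
tcp_pos: [0.5212, -0.1243, 0.1592]
tcp_rot: [-0.0, 0.998, 0.06, -0.0]
contact_force: [0.3, -0.2, -1.6]
opening: 0.183
```

Emit:
jog_arm([
  [0.0,0,0,0.001,0],
  [0.0,0,0,0.001,0],
])

```text
t: 10.6
tcp_pos: [0.5214, -0.1244, 0.1585]
tcp_rot: [0.0, 0.998, 0.06, 0.0]
contact_force: [0.3, 0.4, 0.5]
opening: 0.183
```

Emit:
jog_arm([
  [0.0,0,0,0.0005,0],
  [0.0,0,0,0.0005,0],
])

```text
t: 10.85
tcp_pos: [0.5215, -0.1244, 0.1582]
tcp_rot: [0.0, 0.998, 0.06, 0.0]
contact_force: [-0.6, -0.6, 2.7]
opening: 0.181
```

Crown felt (~4 N at depth ≈9 mm). Back off, shift to −y, and feel for the gap.

Emit:
jog_arm([
  [0.0,0,0,-0.002,0],
  [0.0,0,0.003,-0.002,0],
  [0.0,0,0.0055,-0.002,0],
  [0.0,0,0.0055,-0.001,0],
  [0.0,0,0.0055,0,0],
  [0.0,0,0.0055,0,0],
])

```text
t: 11.6
tcp_pos: [0.5218, -0.1296, 0.1576]
tcp_rot: [-0.0, 0.998, 0.06, -0.0]
contact_force: [-0.4, 0.2, -0.5]
opening: 0.179
```

Emit:
jog_arm([
  [0.0,0,0,0.001,0],
  [0.0,0,0,0.001,0],
])

```text
t: 11.85
tcp_pos: [0.5219, -0.1297, 0.1567]
tcp_rot: [-0.0, 0.998, 0.06, -0.0]
contact_force: [1.0, -0.9, -0.6]
opening: 0.184
```

Emit:
jog_arm([
  [0.0,0,0,0.001,0],
  [0.0,0,0,0.002,0],
  [0.0,0,0,0.002,0],
])

```text
t: 12.22
tcp_pos: [0.5218, -0.1297, 0.1546]
tcp_rot: [-0.0, 0.998, 0.06, -0.0]
contact_force: [-0.4, -0.0, -1.2]
opening: 0.178
```

Emit:
jog_arm([
  [0.0,0,0,0.001,0],
  [0.0,0,0,0.002,0],
  [0.0,0,0,0.002,0],
])

```text
t: 12.6
tcp_pos: [0.5218, -0.1297, 0.1526]
tcp_rot: [-0.0, 0.998, 0.06, -0.0]
contact_force: [0.0, -0.2, 0.0]
opening: 0.183
```

Emit:
jog_arm([
  [0.0,0,-0.001,0,0],
  [0.0,0,-0.002,0,0],
  [0.0,0,-0.003,0,0],
  [0.0,0,-0.004,0,0],
])

```text
t: 13.1
tcp_pos: [0.5216, -0.1265, 0.1529]
tcp_rot: [0.001, 0.998, 0.06, 0.0]
contact_force: [0.2, -3.7, -1.8]
opening: 0.179
```

Emit:
jog_arm([
  [0.0,0,-0.001,0,0],
  [0.0,0,-0.002,0,0],
  [0.0,0,-0.003,0,0],
])

```text
t: 13.48
tcp_pos: [0.5211, -0.1232, 0.1528]
tcp_rot: [0.0, 0.998, 0.06, 0.0]
contact_force: [0.5, -4.9, -2.7]
opening: 0.181
```

Emit:
jog_arm([
  [0.0,0,-0.001,0,0],
  [0.0,0,-0.002,0,0],
])

```text
t: 13.72
tcp_pos: [0.5209, -0.1212, 0.1528]
tcp_rot: [0.001, 0.998, 0.06, 0.0]
contact_force: [0.4, -5.3, -2.5]
opening: 0.182
```

```bash
cat >> h.py <<'E'
def dial(save=None):
    p,d,m=frame('scene'); h=cv2.cvtColor(p,cv2.COLOR_RGB2HSV)
    b=np.zeros(p.shape[:2],bool); b[190:212,186:218]=1
    red=b&((h[...,0]<8)|(h[...,0]>172))&(h[...,1]>110); gr=b&(h[...,0]>45)&(h[...,0]<75)&(h[...,1]>110)
    for n,k in(('red',red),('green',gr)):
        v,u=np.nonzero(k); print(n,len(u),u.mean().round(2) if len(u) else '',v.mean().round(2) if len(u) else '')
    if save: cv2.imwrite(save,cv2.cvtColor(cv2.resize(p[160:220,170:230],(600,600),interpolation=cv2.INTER_CUBIC),cv2.COLOR_RGB2BGR))
    return p,red,gr
E
python3 - <<'E'
from h import *
go([.5212,-.1243,.1526],.12); dial('pics/d1.png')
E
```

```text
t 13.72 tcp [ 0.5209 -0.1212  0.1528] yaw 0.12 F [ 0.4 -5.3 -2.5] shift [-0.0001  0.0031  0.0002] turn -0.0 open 0.182
red 17 193.29 201.88
green 6 199.5 194.33
```

Emit:
jog_arm([
  [0.0,0,-0.001,0,0],
  [0.0,0,-0.002,0,0],
])

```text
t: 14.02
tcp_pos: [0.5207, -0.1193, 0.1529]
tcp_rot: [0.001, 0.998, 0.06, 0.0]
contact_force: [0.2, -5.1, -1.8]
opening: 0.182
```

Emit:
jog_arm([
  [0.0,0,-0.0008,0,0],
  [0.0,0,-0.0015,0,0],
])

```text
t: 14.28
tcp_pos: [0.5206, -0.1178, 0.153]
tcp_rot: [0.001, 0.998, 0.06, 0.0]
contact_force: [0.5, -5.9, -2.1]
opening: 0.18
```

Run:
```python
from h import *
dial('pics/d1.png')
```

```text
red 16 194.0 201.19
green 6 199.5 194.33
```

View pics/d1.png

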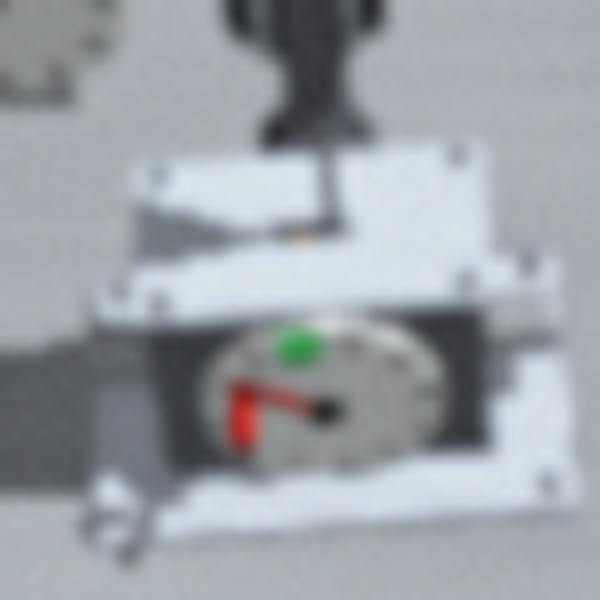

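Hand is now about 0.3 rad further (tip line (325,410)→(240,385)); band at (299,345), roughly 0.9 rad to go. Push a little more, then step back a tooth.

Emit:
jog_arm([
  [0.0,0,-0.0007,0,0],
  [0.0,0,-0.0012,0,0],
])

```text
t: 14.58
tcp_pos: [0.5205, -0.1166, 0.153]
tcp_rot: [0.001, 0.998, 0.06, 0.0]
contact_force: [0.5, -4.2, -2.1]
opening: 0.18
```

Emit:
jog_arm([
  [0.0,0,0.001,-0.001,0],
  [0.0,0,0.002,-0.008,0],
  [0.0,0,0.007,-0.008,0],
  [0.0,0,0.0145,-0.008,0],
  [0.0,0,0.0145,-0.006,0],
  [0.0,0,0.0145,-0.005,0],
  [0.0,0,0.0145,-0.0045,0],
])

```text
t: 15.45
tcp_pos: [0.5221, -0.1306, 0.1575]
tcp_rot: [0.0, 0.998, 0.06, 0.0]
contact_force: [-0.5, 0.5, 1.0]
opening: 0.185
```

Emit:
jog_arm([
  [0.0,0,0,0.0007,0],
  [0.0,0,0,0.0007,0],
])

```text
t: 15.7
tcp_pos: [0.5222, -0.1309, 0.1569]
tcp_rot: [0.0, 0.998, 0.06, 0.0]
contact_force: [-0.0, -1.3, 1.0]
opening: 0.181
```

Emit:
jog_arm([
  [0.0,0,0.0,-0.0015,0],
  [0.0,0,0.0015,-0.0015,0],
  [0.0,0,0.0015,0,0],
  [0.0,0,0.0015,0.0008,0],
  [0.0,0,0.0015,0.0008,0],
])

```text
t: 16.32
tcp_pos: [0.522, -0.132, 0.1555]
tcp_rot: [-0.0, 0.998, 0.06, -0.0]
contact_force: [-0.5, -0.2, -0.6]
opening: 0.176
```

Emit:
jog_arm([
  [0.0,0,0,0.001,0],
  [0.0,0,0,0.002,0],
  [0.0,0,0,0.002,0],
])

```text
t: 16.7
tcp_pos: [0.5221, -0.132, 0.1536]
tcp_rot: [-0.0, 0.998, 0.06, -0.0]
contact_force: [0.5, -0.5, -0.8]
opening: 0.18
```

Emit:
jog_arm([
  [0.0,0,0,0.0008,0],
  [0.0,0,0,0.0008,0],
])

```text
t: 16.95
tcp_pos: [0.5222, -0.132, 0.1529]
tcp_rot: [-0.0, 0.998, 0.06, -0.0]
contact_force: [-0.9, -0.4, -1.0]
opening: 0.183
```

Emit:
jog_arm([
  [0.0,0,-0.001,0,0],
  [0.0,0,-0.002,0,0],
  [0.0,0,-0.003,0,0],
  [0.0,0,-0.004,0,0],
])

```text
t: 17.45
tcp_pos: [0.5219, -0.1286, 0.1532]
tcp_rot: [0.001, 0.998, 0.06, 0.0]
contact_force: [0.1, -5.2, -0.5]
opening: 0.182
```

Emit:
jog_arm([
  [0.0,0,-0.001,0,0],
  [0.0,0,-0.002,0,0],
  [0.0,0,-0.003,0,0],
  [0.0,0,-0.004,0,0],
])

```text
t: 17.95
tcp_pos: [0.5213, -0.1241, 0.1531]
tcp_rot: [0.0, 0.998, 0.06, 0.0]
contact_force: [-0.9, -5.4, -0.8]
opening: 0.183
```

Emit:
jog_arm([
  [0.0,0,-0.001,0,0],
  [0.0,0,-0.002,0,0],
  [0.0,0,-0.003,0,0],
  [0.0,0,-0.004,0,0],
])

```text
t: 18.45
tcp_pos: [0.5207, -0.1201, 0.1527]
tcp_rot: [0.0, 0.998, 0.06, -0.0]
contact_force: [-0.4, -5.8, -2.8]
opening: 0.178
```

Emit:
jog_arm([
  [0.0,0,-0.001,0,0],
  [0.0,0,-0.002,0,0],
  [0.0,0,-0.003,0,0],
])

```text
t: 18.82
tcp_pos: [0.5203, -0.1172, 0.1527]
tcp_rot: [0.0, 0.998, 0.06, -0.0]
contact_force: [0.4, -5.0, -2.9]
opening: 0.18
```

Run:
```python
from h import *
go([.5212,-.1243,.1526],.12); dial('pics/d2.png')
```

```text
t 18.82 tcp [ 0.5203 -0.1172  0.1527] yaw 0.12 F [ 0.4 -5.  -2.9] shift [0.     0.0072 0.0001] turn -0.0 open 0.18
red 14 197.36 198.57
green 7 199.29 194.43
```

View pics/d2.png

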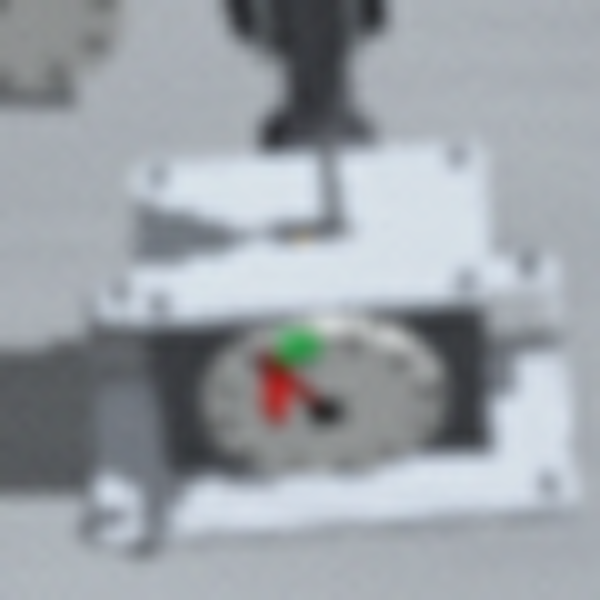

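Run:
```python
from h import *
m=camera_model('scene');th=.12;ux=np.array([np.cos(th),np.sin(th),0]);uy=np.array([-np.sin(th),np.cos(th),0])
V=np.linalg.inv(m['view']);o=V[:3,3]
def pl(x,y,off=.036):
    u,v=170+x/10-.5,160+y/10-.5
    r=V[:3,:3]@np.array([(u-m['cx'])/m['fx'],(v-m['cy'])/m['fy'],1]);c=np.array([.5205,-.1245,.038])+ux*off
    P=o+r*((c-o)@ux)/(r@ux);return np.array([(P-c)@uy,P[2]-.038])*1000
for n,q in dict(c=(325,410),tip=(268,362),tip1=(240,385),green=(299,345),gl=(277,350),gr=(322,343),L=(205,395),R=(447,392)).items():
    a=pl(*q);d=a-pl(325,410);print(n,a.round(1),d.round(1),'ang from left cw',np.arctan2(d[1],-d[0]).round(3))
```

```text
c [1.6 1.6] [0. 0.] ang from left cw 3.142
tip [-12.7  24. ] [-14.2  22.4] ang from left cw 1.006
tip1 [-21.3  14.9] [-22.9  13.3] ang from left cw 0.528
green [-3.5 30.4] [-5.  28.8] ang from left cw 1.398
gl [-9.7 28.9] [-11.3  27.3] ang from left cw 1.179
gr [ 3.  30.6] [ 1.4 29. ] ang from left cw 1.619
L [-31.5  11.6] [-33.  10.] ang from left cw 0.295
R [36.6  5.9] [35.   4.4] ang from left cw 3.018
```

Hand at ≈1.0 rad, band centre ≈1.40 on the picture scale: about 0.39 to go, so one more shorter stroke.

Emit:
jog_arm([
  [0.0,0,0.001,-0.001,0],
  [0.0,0,0.002,-0.008,0],
  [0.0,0,0.007,-0.008,0],
  [0.0,0,0.0155,-0.008,0],
  [0.0,0,0.0155,-0.006,0],
  [0.0,0,0.0155,-0.004,0],
  [0.0,0,0.0155,-0.003,0],
  [0.0,0,0.0155,-0.003,0],
])

```text
t: 19.88
tcp_pos: [0.5221, -0.1323, 0.1558]
tcp_rot: [-0.0, 0.998, 0.06, -0.0]
contact_force: [0.3, -0.9, -0.8]
opening: 0.182
```

Emit:
jog_arm([
  [0.0,0,0,0.001,0],
  [0.0,0,0,0.002,0],
  [0.0,0,0,0.002,0],
])

```text
t: 20.25
tcp_pos: [0.5222, -0.1325, 0.1539]
tcp_rot: [-0.0, 0.998, 0.06, -0.0]
contact_force: [0.1, -0.0, -0.8]
opening: 0.184
```

Emit:
jog_arm([
  [0.0,0,0,0.001,0],
  [0.0,0,-0.001,0.001,0],
  [0.0,0,-0.002,0.001,0],
  [0.0,0,-0.003,0.001,0],
  [0.0,0,-0.004,0.001,0],
])

```text
t: 20.88
tcp_pos: [0.5219, -0.1292, 0.1532]
tcp_rot: [0.001, 0.998, 0.06, 0.0]
contact_force: [-0.4, -4.9, -1.3]
opening: 0.178
```

Emit:
jog_arm([
  [0.0,0,-0.001,0,0],
  [0.0,0,-0.002,0,0],
  [0.0,0,-0.003,0,0],
  [0.0,0,-0.004,0,0],
])

```text
t: 21.38
tcp_pos: [0.5214, -0.1246, 0.1532]
tcp_rot: [0.0, 0.998, 0.06, 0.0]
contact_force: [0.3, -4.8, -0.3]
opening: 0.178
```

Emit:
jog_arm([
  [0.0,0,-0.001,0,0],
  [0.0,0,-0.002,0,0],
])

```text
t: 21.62
tcp_pos: [0.5211, -0.1226, 0.153]
tcp_rot: [0.0, 0.998, 0.06, 0.0]
contact_force: [0.7, -4.9, -0.8]
opening: 0.18
```

Run:
```python
from h import *
go([.5212,-.1205,.1526],.12); dial('pics/d3.png')
```

```text
t 21.62 tcp [ 0.5211 -0.1226  0.153 ] yaw 0.12 F [ 0.7 -4.9 -0.8] shift [ 0.0004 -0.0021  0.0004] turn -0.0 open 0.18
red 11 200.09 198.36
green 6 199.5 194.33
```

View pics/d3.png

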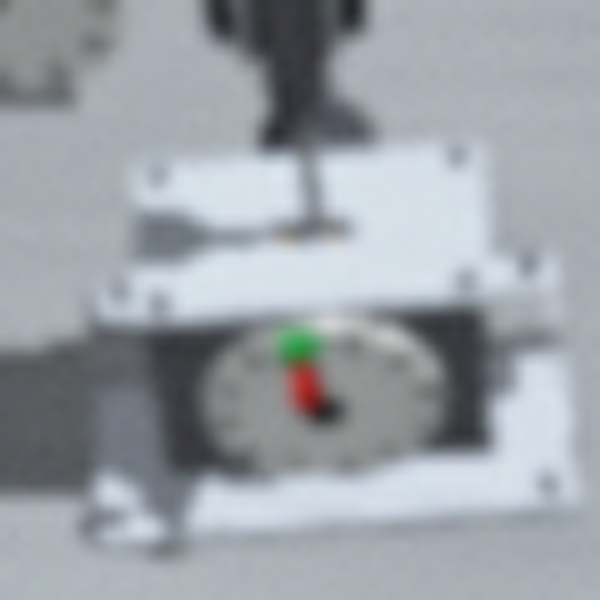

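Emit:
jog_arm([
  [0.0,0,-0.0007,0,0],
  [0.0,0,-0.0013,0,0],
  [0.0,0,-0.0013,0,0],
])

```text
t: 22.05
tcp_pos: [0.5208, -0.1212, 0.1528]
tcp_rot: [-0.0, 0.998, 0.06, -0.0]
contact_force: [0.0, -4.7, -0.5]
opening: 0.182
```

Emit:
jog_arm([
  [0.0,0,0.0012,0,0],
  [0.0,0,0.002,-0.004,0],
  [0.0,0,0.002,-0.02,0],
  [0.0,0,0.002,-0.06,0],
  [0.0,0,0.002,-0.11,0],
  [0.0,0,0.002,-0.11,0],
])

```text
t: 22.8
tcp_pos: [0.5238, -0.124, 0.2695]
tcp_rot: [0.002, 0.998, 0.06, 0.005]
contact_force: [-0.0, -0.3, -1.0]
opening: 0.181
```

Run:
```python
from h import *
dial('pics/d4.png'); go([.508,.167,.27],1.331)
```

```text
red 9 200.67 198.67
green 6 199.5 194.33
t 22.85 tcp [ 0.5224 -0.1234  0.2664] yaw 0.12 F [-0.5  0.1 -1.5] shift [ 0.0205 -0.2901 -0.0042] turn -1.211 open 0.183
```

View pics/d4.png

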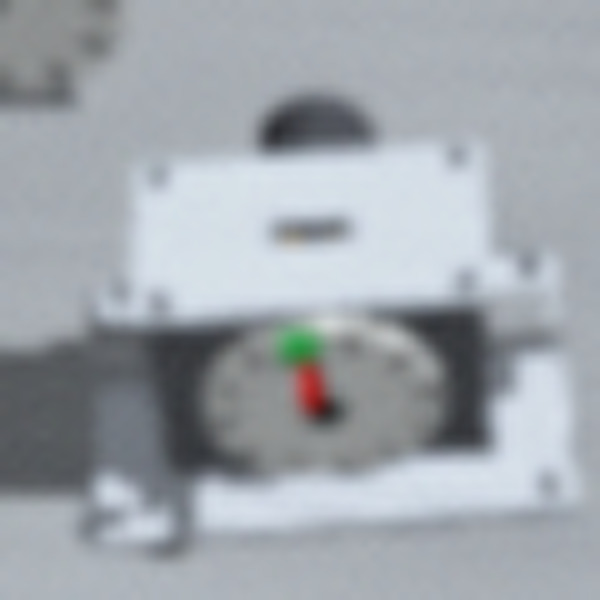

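Hand now points at the middle of the green band. Back to the stand.

Emit:
jog_arm([
  [0.0,0.0025,-0.036,-0.004,-0.15],
  [0.0,0.005,-0.072,-0.004,-0.3],
  [0.0,0.0075,-0.109,-0.004,-0.45],
  [0.0,0.01,-0.145,-0.004,-0.61],
  [0.0,0.0125,-0.181,-0.004,-0.76],
  [0.0,0.015,-0.218,-0.004,-0.91],
  [0.0,0.018,-0.254,-0.004,-1.06],
  [0.0,0.0205,-0.29,-0.004,-1.21],
])

```text
t: 23.85
tcp_pos: [0.5057, 0.1685, 0.2658]
tcp_rot: [-0.001, 0.785, 0.619, -0.001]
contact_force: [-0.1, 0.1, -0.9]
opening: 0.181
```

Emit:
jog_arm([
  [0.0,0,0,0,0],
  [0.0,0,0,0,0],
  [0.0,0,0,0,0],
  [0.0,0,0,0,0],
])

```text
t: 24.35
tcp_pos: [0.5069, 0.1663, 0.2669]
tcp_rot: [-0.0, 0.787, 0.616, -0.0]
contact_force: [1.0, -1.0, -0.8]
opening: 0.182
```

Run:
```python
from h import *
go([.508,.167,.2112],1.331)
```

```text
t 24.35 tcp [0.5069 0.1663 0.2669] yaw 1.328 F [ 1.  -1.  -0.8] shift [0.0009 0.0009 0.0557] turn -0.003 open 0.182
```

Emit:
jog_arm([
  [0.0,0.001,0.001,0.03,0],
  [0.0,0.001,0.001,0.056,0],
  [0.0,0.001,0.001,0.056,0],
  [0.0,0.001,0.001,0.056,0],
])

```text
t: 24.85
tcp_pos: [0.5087, 0.1676, 0.2122]
tcp_rot: [0.0, 0.787, 0.617, 0.001]
contact_force: [0.0, 0.1, 0.0]
opening: 0.182
```

Run:
```python
from h import *
p,d,m=frame('scene');go([.508,.167,.17],1.331)
cv2.imwrite('pics/g4.png',cv2.cvtColor(cv2.resize(p[90:210,240:400],(800,600),interpolation=cv2.INTER_CUBIC),cv2.COLOR_RGB2BGR))
```

```text
t 24.9 tcp [0.509  0.1677 0.2126] yaw 1.329 F [ 0.1  0.4 -1.3] shift [-0.001  -0.0009  0.0426] turn -0.002 open 0.181
```

View pics/g4.png

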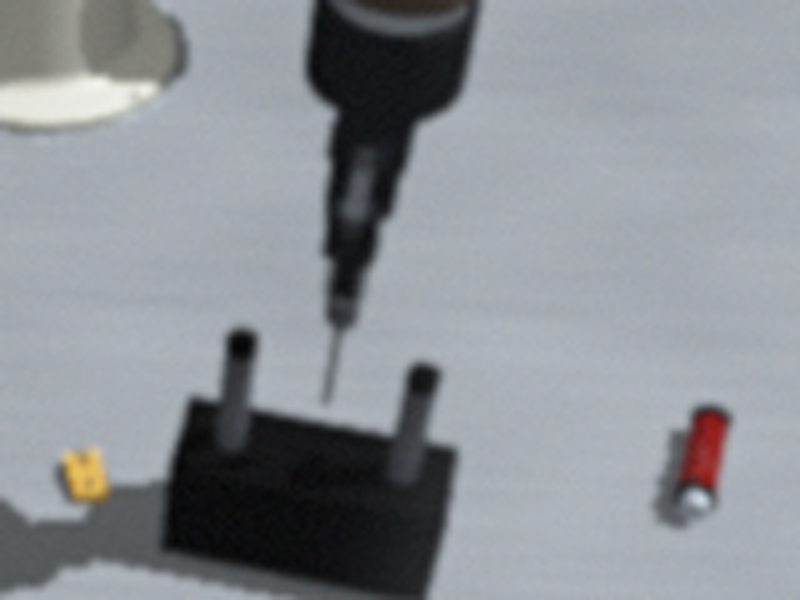

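Tip at (327,403), same as at take-out: no slip. Lowering into the hole with force checks.

Emit:
jog_arm([
  [0.0,-0.001,-0.001,0.02,-0.002],
  [0.0,-0.001,-0.001,0.043,-0.002],
  [0.0,-0.001,-0.001,0.043,-0.002],
  [0.0,-0.001,-0.001,0.045,-0.002],
  [0.0,-0.001,-0.001,0.047,-0.002],
  [0.0,-0.001,-0.001,0.049,-0.002],
])

```text
t: 25.65
tcp_pos: [0.5073, 0.1671, 0.1627]
tcp_rot: [0.0, 0.786, 0.618, 0.001]
contact_force: [0.2, -0.1, 0.3]
opening: 0.177
```

Emit:
jog_arm([
  [0.0,0,0,0.003,0],
  [0.0,0,0,0.006,0],
  [0.0,0,0,0.006,0],
])

```text
t: 26.02
tcp_pos: [0.5065, 0.167, 0.1556]
tcp_rot: [-0.0, 0.786, 0.618, -0.0]
contact_force: [-0.4, -0.2, -0.3]
opening: 0.181
```

Emit:
jog_arm([
  [0.0,0,0,0.012,0],
  [0.0,0,0,0.025,0],
  [0.0,0,0,0.037,0],
  [0.0,0,0,0.046,0],
  [0.0,0,0,0.05,0],
  [0.0,0,0,0.051,0],
  [0.0,0,0,0.051,0],
])

```text
t: 26.9
tcp_pos: [0.507, 0.1671, 0.1053]
tcp_rot: [0.0, 0.786, 0.618, 0.0]
contact_force: [-0.2, -0.2, -1.1]
opening: 0.183
```

Emit:
jog_arm([
  [0.0,0,0,0.001,0],
  [0.0,0,0,0.002,0],
  [0.0,0,0,0.003,0],
  [0.0,0,0,0.003,0],
])

```text
t: 27.4
tcp_pos: [0.5069, 0.167, 0.1019]
tcp_rot: [0.0, 0.786, 0.618, 0.0]
contact_force: [1.4, 0.6, -1.0]
opening: 0.178
```

Emit:
jog_arm([
  [0.0,0,0,0.001,0],
  [0.0,0,0,0.001,0],
])

```text
t: 27.65
tcp_pos: [0.5069, 0.1671, 0.1011]
tcp_rot: [0.0, 0.786, 0.618, 0.0]
contact_force: [-0.7, -0.8, 1.2]
opening: 0.181
```

Emit:
jog_arm([
  [0.0,0,0,0.001,0],
  [0.0,0,0,0.001,0],
])

```text
t: 27.9
tcp_pos: [0.507, 0.1671, 0.1011]
tcp_rot: [0.0, 0.786, 0.618, 0.0]
contact_force: [-3.9, 0.1, 7.9]
opening: 0.184
```

Shoulder seated (7.9 N at TCP 0.1011, same as at grasp). Release.

Emit:
jog_arm([
  [0.022,0,0,-0.0008,0],
  [0.03,0,0,-0.001,0],
  [0.05,0,0,-0.001,0],
  [0.06,0,0,-0.001,0],
  [0.06,0,0,-0.001,0],
  [0.06,0,0,-0.001,0],
])

```text
t: 28.65
tcp_pos: [0.5068, 0.1671, 0.101]
tcp_rot: [0.0, 0.786, 0.618, -0.0]
contact_force: [0.3, -0.6, 0.1]
opening: 0.702
```

Emit:
jog_arm([
  [0.06,0,0,-0.02,0],
  [0.06,0,0,-0.05,0],
  [0.06,0,0,-0.09,0],
  [0.06,0,0,-0.13,0],
  [0.06,0,0,-0.16,0],
  [0.06,0.0,0.1,-0.17,0],
  [0.06,0,0.15,-0.17,0],
  [0.06,0,0.15,-0.17,0],
])

```text
t: 29.65
tcp_pos: [0.6548, 0.1302, 0.2702]
tcp_rot: [0.0, 0.787, 0.617, -0.0]
contact_force: [-0.1, 0.3, -1.1]
opening: 0.701
```

Run:
```python
from h import *
p,red,gr=dial(); go([.508,.167,.2])
im=np.zeros((600,800,3),np.uint8)
im[:,:400]=cv2.resize(p[145:220,265:315+0],(400,600),interpolation=cv2.INTER_CUBIC)
im[:,:400]=cv2.resize(p[130:220,270:330],(400,600),interpolation=cv2.INTER_CUBIC)
im[:400,400:]=cv2.resize(p[180:220,180:220],(400,400),interpolation=cv2.INTER_CUBIC)
t,_,_=frame('top'); im[400:,400:]=cv2.resize(t[170:230,150:270],(400,200),interpolation=cv2.INTER_CUBIC)
cv2.imwrite('pics/end.png',cv2.cvtColor(im,cv2.COLOR_RGB2BGR))
h=cv2.cvtColor(p,cv2.COLOR_RGB2HSV);k=(h[...,0]>22)&(h[...,0]<34)&(h[...,1]>150)&(h[...,2]>120);k[:150]=0;k[190:]=0;k[:,:270]=0;k[:,340:]=0
v,u=np.nonzero(k);print('cap now',u.mean(),v.mean(),len(u),'before 305.83 162.13 24')
```

```text
red 9 200.67 198.67
green 6 199.5 194.33
t 29.7 tcp [0.6561 0.1294 0.2699] yaw 1.329 F [-1.7 -1.  -1.2] shift [ 0.0011 -0.1529  0.0697] turn None open 0.698
cap now 308.0 162.5 2 before 305.83 162.13 24
```

View pics/end.png

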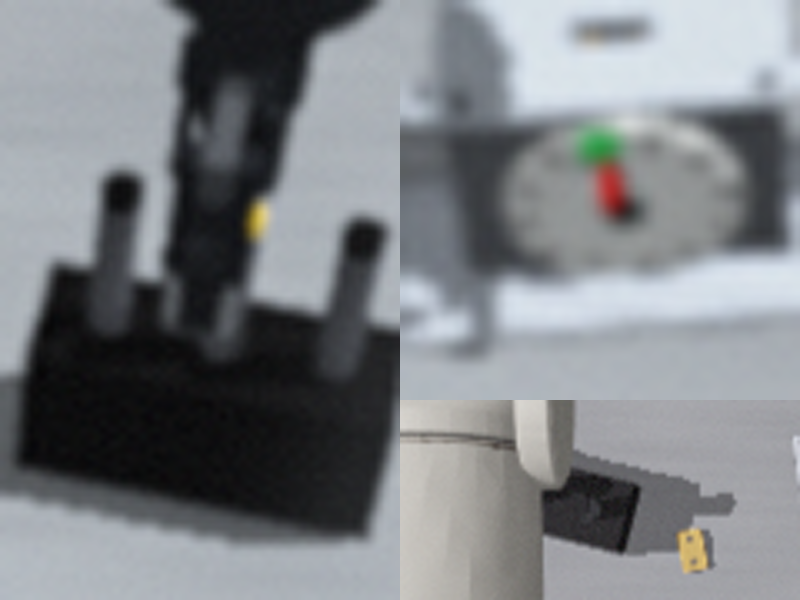

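The dial hand sits in the band, but the gripper hides the driver; I'll move the arm away and check the cap numerically.

Emit:
jog_arm([
  [0.06,0,-0.05,-0.01,0],
  [0.06,0,-0.1,-0.01,0],
  [0.06,0,-0.15,-0.01,0],
  [0.06,0,-0.2,-0.01,0],
  [0.06,0,-0.25,-0.01,0],
  [0.06,0,-0.28,-0.01,0],
  [0.06,0,-0.28,-0.01,0],
])

```text
t: 30.62
tcp_pos: [0.3782, 0.1986, 0.281]
tcp_rot: [0.0, 0.786, 0.619, 0.0]
contact_force: [-0.3, -0.7, 0.2]
opening: 0.705
```

Run:
```python
from h import *
go([.508,.167,.2])
for n,box in(('scene',(150,190,270,340)),('top',(175,221,155,225))):
    p,d,m=frame(n)
    h=cv2.cvtColor(p,cv2.COLOR_RGB2HSV);k=(h[...,0]>22)&(h[...,0]<34)&(h[...,1]>150)&(h[...,2]>120);q=np.zeros_like(k);a,b,c,e=box;q[a:b,c:e]=k[a:b,c:e]
    v,u=np.nonzero(q);print(n,'cap',u.mean() if len(u) else '',v.mean() if len(u) else '',len(u))
print('before: scene 305.83 162.13 24; top 184.23 194.62 13'); dial()
```

```text
t 30.62 tcp [0.3782 0.1986 0.281 ] yaw 1.334 F [-0.3 -0.7  0.2] shift [-0.0003  0.1335  0.0811] turn None open 0.705
scene cap 306.0 162.5 26
top cap 185.07142857142858 193.42857142857142 14
before: scene 305.83 162.13 24; top 184.23 194.62 13
red 10 200.8 198.7
green 7 199.29 194.43
```

```bash
python3 -c "
from cell import *
print(hand_in())"
```

```text
the job is handed in; nothing more can be done
None
```

I turned the star wheel until the red hand was in the green band, put the yellow-capped driver back in the stand's middle hole and handed the job in at about 31 s of the 67 s.

- **Wheel:** three gentle strokes towards the slot's left end did it. I felt for each gap first. The push read about 5 N, at most 5.9 N, and the touch on the first tooth crown about 4 N.
- **Dial:** the last picture shows the hand pointing at about the middle of the green band. My estimate before the final 1.4 mm push was about 0.08 rad short of the middle. The hand's position did not change between withdrawing the driver and handing in.
- **Driver:** the shoulder seated at the same TCP height as when I gripped it (0.1011 m against 0.1010 m), with 7.9 N of contact. After release, the cap's position in the scene camera matched the start within 0.4 px. The top camera showed it about 1.5 px (about 4 mm) off. That may be play in the hole or the arm partly hiding the cap, and I did not settle which.
- **Other things:** I touched none of them, and the arm was clear with no contact. My one end picture of the stand had the driver hidden by the gripper, so its upright state rests on the seating height and the cap positions.

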